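Load the tube wheel, close the spinner and hold its lock pin home

TASK

Get the small tube spinner ready: put the tube wheel fully down onto its square shaft, swing the clear cover shut over it, then take the lock pin out of its stand and push it through the hole in the cover's front tongue into the block below until its collar presses the cover fully shut. A spring under the wheel pushes the cover up again, so finish while still gripping the pin and pressing it down to keep the cover shut; do not let go. Leave the other things on the bench where they are.

Things in the scene. Friction and masses are not known exactly. Their poses are not given: they have to be found in the camera images.
- housing: Fixed white open-topped box 140 x 140 mm, 75 high, blue band at the foot, walls 12 mm (well 116 x 116, floor 12 mm up). Origin: centre of its underside, on the bench. -x is its front, towards the robot (yaw up to 0.25 rad), z up. An aluminium block (30 mm in x, 50 in y, top at z = 74 mm) with the upright pin hole is on the middle of the front; the cover's hinge runs along the back wall's top
- housing_hole (a point): Centre of the upper mouth of the hole in the front block: 85 mm in front of the housing's centre, 74 mm above the bench. Hole 13 mm wide with a 2 mm chamfer, 39 mm deep, open below. Axes as the housing's
- shaft_foot (a point): Foot of the upright square shaft mid-well, on the face of the round shoulder (32 mm across) that carries the wheel; 30 mm above the bench, unloaded. The shaft rises 23 mm from it, 12 x 12 mm, flats along the housing's x and y, the top 5 mm tapering to 6 x 6. Shaft and shoulder sink together on a spring up to 8 mm: 15 N to start, 24 N at 5 mm (cover shut on the wheel)
- cover: Clear hinged cover, grey frame, 140 x 140 x 10 mm, 0.25 kg. Origin: middle of the hinge line (in the plate's mid-plane), 70 mm behind the housing's centre, 80 mm above the bench. Shut, its axes are the housing's; the plate runs 140 mm along its own -x. Starts 1.70 to 1.85 rad open, leaning back from the robot, held by slight friction (0.05 N m), limit 1.9; damped
- cover_edge (a point): Middle of the tip of the cover's front tongue (50 mm wide, 10 thick; from 140 to 170 mm from the hinge). Open, it is the topmost part, about 0.25 m above the bench. Pulled forward from behind until 0.4 rad past upright, the cover falls shut by itself in about 2 s. It rests on the wheel's hub with this tip about 15 mm high (0.09 rad); about 6 N down here shuts it fully
- cover_hole (a point): Centre of the upper mouth of the hole in the cover's tongue, 155 mm from the hinge, on the cover's upper face (85 mm above the bench when shut, then straight above the housing's hole). Hole 13 mm wide, 2 mm chamfer, 10 mm through. Axes as the cover's
- wheel: Tube wheel, loose, 0.15 to 0.25 kg, flat on the bench: grey disc 90 mm across, 9 thick, eight white tube caps (to 14 mm high) near the rim; in the middle a square aluminium hub 30 x 30 mm, 50 mm high from the disc's underside, with a 14 x 14 mm square bore right through. Flats of hub and bore along its x and y. Origin: centre of its underside. The round spacer is not it
- wheel_bore (a point): Lower mouth of the wheel's square bore (chamfer 2 mm), at the wheel's origin, axes as the wheel's
- pin: Lock pin, loose steel, 0.08 kg, upright in its stand: round shank 10 mm across, 45 mm long below the collar (last 4 mm tapered to 6), collar 28 mm across and 5 thick, then a round dark grip 18 mm across and 35 tall. Origin: centre of the collar's underside (55 mm above the bench in the stand), z up along the grip
- pin_tip (a point): Lower tip of the pin's shank, 45 mm below the collar's underside
- stand: Pin stand, fixed: plain white block 64 x 64 mm, 55 mm high, with a 13 mm hole 50 mm deep in the middle of its top, in which the pin stands with its collar on the top. Origin: centre of its underside. Stand and wheel lie one on each side of the housing, either way round
- bottle: Bystander: amber bottle, 52 mm across, 115 mm tall. Origin: centre of its underside
- rack: Bystander: white rack 100 x 60 mm with eight small tubes, 61 mm tall. Origin: centre of its underside
- beaker: Bystander: glass beaker 56 mm across, 70 mm tall. Origin: centre of its underside
- spacer: Bystander: round aluminium spacer ring 60 mm across, 20 mm bore, 20 mm high. Origin: centre of its underside
- screwdriver: Bystander: small screwdriver 160 mm long lying along its x. Origin: under its middle
- dish: Bystander: clear closed dish 88 mm across, 16 mm high. Origin: centre of its underside
- tipbox: Bystander: grey box 85 x 120 mm, 60 mm high. Origin: centre of its underside
Mind the look-alikes: they are no part of the job. Several things have the shape of the pin; the one meant has the colours described above. Leave any purple look-alike of the wheel alone.

How it is judged:
On the way, in this order (a step that is already met when the one before it is completed fails the run):
1. the wheel is fully down on the square shaft, cover still open (horizontal distance between wheel_bore and shaft_foot below 0.004 m and z of wheel_bore in the frame of shaft_foot between -0.004 and 0.004 m and angle between wheel's own z axis and vertical below 0.1 rad and (angle between the x axis of wheel and the x axis of shaft_foot, either way round below 0.25 rad or angle between the x axis of wheel and the y axis of shaft_foot, either way round below 0.25 rad) and angle between the z axis of cover and the z axis of housing, either way round above 0.6 rad), for 0.2 s.
2. the cover is swung down onto the seated wheel (horizontal distance between wheel_bore and shaft_foot below 0.004 m and z of wheel_bore in the frame of shaft_foot between -0.004 and 0.004 m and angle between wheel's own z axis and vertical below 0.1 rad and (angle between the x axis of wheel and the x axis of shaft_foot, either way round below 0.25 rad or angle between the x axis of wheel and the y axis of shaft_foot, either way round below 0.25 rad) and angle between the z axis of cover and the z axis of housing, either way round below 0.2 rad and height (world z) of cover_hole below 0.125 m), for 0.2 s.
3. the pin is through the cover's tongue and deep in the block, the cover pressed shut (horizontal distance between pin_tip and housing_hole below 0.005 m and z of pin_tip in the frame of housing_hole below -0.025 m and angle between the z axis of pin and the z axis of housing, either way round below 0.12 rad and angle between the z axis of cover and the z axis of housing, either way round below 0.025 rad), for 0.2 s.
At the end, for the whole second after the job is handed in: Wheel on the shaft (4 mm, level 0.1 rad, square 0.25 rad); pin in both holes (tip within 5 mm of the axis, 25 mm or more below the block top, upright 0.12 rad); cover shut within 0.025 rad; robot still holds the pin (over 2 N) and the pin presses the cover with over 2 N (all of step 3 and horizontal distance between wheel_bore and shaft_foot below 0.004 m and z of wheel_bore in the frame of shaft_foot between -0.004 and 0.004 m and angle between wheel's own z axis and vertical below 0.1 rad and (angle between the x axis of wheel and the x axis of shaft_foot, either way round below 0.25 rad or angle between the x axis of wheel and the y axis of shaft_foot, either way round below 0.25 rad) and contact force between pin and cover above 2 N and contact force between the fingers and pin above 2 N); the arm keeps its last pose, push and grip.
It fails at once if another thing on the bench was moved more than 30 mm (distance of any of bottle, rack, beaker, spacer, screwdriver, dish, tipbox from where it was at the start of the episode above 0.03 m).
It also fails if it takes over 67 s, if anything falls off the work surface, if the arm or the gripper's body presses on something with over 40 N, if the wrist force passes 120 N, or if a joint passes its speed limit or range.

ROBOT

A 6-joint arm with a two-finger parallel gripper is mounted at the origin on the work surface. World frame = base frame: x ahead of the robot, y to its left, z up, the work surface at z = 0. Lengths are in m, angles in rad, forces in N, time in s.
With the tool pointing down it reaches from about 0.225 to 0.875 m from the base axis. Payload 3.4 kg.
Tool frame: the origin (TCP) lies at the very end of the fingers, on their centre line; the grasp point (between the pads) lies 19 mm behind it; z points along the fingers, y is the direction in which the jaws open and shut (so a half turn about z gives the same grasp; the last joint's range is limited). The gripper opens to 85 mm and grips with 20 to 120 N. Pads are 22 mm wide; open, the fingers measure 114 mm over their backs; the gripper's body (76 mm by 85 mm) begins 54 mm behind the grasp point. The pads swing forward as they close: fully open they stand 13 mm farther back than shut.
Start: joints at [-1.266, 0.276, 1.505, -0, 1.361, -0.121], TCP at [0.238, -0.524, 0.231] pointing down, gripper open.
Joint ranges: [-2.89, 2.89], [-0.75, 2.08], [0.22, 2.7], [-1.18, 4.32], [0.11, 2.71], [-2.7, 2.7]. Speed limits (rad/s): [2.57, 2.57, 3.14, 3.14, 3.14, 3.14].

INTERFACE

Orientations are given as a unit quaternion [w, x, y, z].
In Python, from rig import get_state, get_image, calibration, sign_off gives the robot as it stands. The module is installed in compiled form; this text tells all that it offers.
- The arm moves only by the tool drive_tool, never from a script. Its argument "targets" is one flat list of numbers, 7 for each row, row after row: the turn, a rotation vector about the tool's x, y, z in degrees, then the shift along the tool's x, y, z in mm, then the opening, from 0 (shut) to 1 (fully open). In form: [wx, wy, wz, tx, ty, tz, fingers, wx, wy, wz, tx, ty, tz, fingers, ...]. A call has 1 to 12 rows; each row shifts and turns the commanded pose from where the row before left it, along the tool's axes as they then stand; what a row does not reach is not made up. A row lasts 1/8 s, in which the tool goes at most 62.5 mm and 10.7 degrees, less where a joint would pass 70% of its speed; a pose out of reach is approached as far as the arm can. A call is refused whole if a number of a shift passes 62.5 or a number of a turn 10.7, either way. A call with a gripper value outside its range is refused whole. The fingers move at their own pace and stop on an object; "grip_force" is the grip in N (left out, the last holds). Time passes only in rows, so rows that do not move let the fingers close. It gives the time, the measured TCP pose, the force and the opening at its end, in the units of the state.
- get_state(): the state, without advancing time (a new reading comes with each control period).
- get_image(name): name is "side" or "top"; returns the picture (480x640x3 uint8, red, green, blue); there is no depth.
- calibration(name): a dict with "mtx" (3x3 intrinsics, pixels), "world_to_cam" (4x4, takes a point from world to camera coordinates). Camera axes: x right, y down, z forward; pixel columns grow to the right and rows downward; lengths in m; the calibration is good to about 2 mm. A picture is of the moment at which its call begins. calibration takes no time and is no camera call.
- sign_off(): hands the job in, once; it reports no verdict.
The state is a dict: "clock": time; "qpos": joint angles; "qd": joint speeds; "effort": joint torques, N m; "position": TCP position; "ee_rot": TCP orientation; "contact_force": force on the tool from outside, world axes, zero at the start; "moment": the same for the moment, N m; "width": finger opening in m.
Only numpy, scipy, OpenCV 4.12 (cv2) and the standard library are available. Lean on these libraries where they do the work, as an engineer would, in place of code of your own. Each camera call takes 0.05 s, during which the arm holds its last target.

## Working session

There is one attempt and no reset: what is moved stays moved. The work goes in short steps, Python scripts to look and compute and a tool call to move; the robot and the scene stay as the last step left them, time stands still between calls to the robot, and variables do not carry over. Pictures are saved under pics/ and viewed, and the job is handed in when it is done.

Besides the shell and the picture viewer there is one more tool, called after "Call:" as name(argument=value, ...) on one line, values as JSON. drive_tool: Moves the arm, as the interface text tells. Its arguments: {"type":"object","properties":{"targets":{"type":"array"},"grip_force":{"type":"number"}},"required":["targets"]}

```bash
mkdir -p pics; python3 - <<'E'
from rig import *
import cv2
for n in("top","side"):
    im=get_image(n); cv2.imwrite(f"pics/{n}0.png",im[:,:,::-1])
    c=calibration(n); print(n,c["mtx"],c["world_to_cam"])
print(get_state())
E
```

```text
top [[447.01256611   0.         320.67454174]
 [  0.         447.01256611 243.55543998]
 [  0.           0.           1.        ]] [[-2.51030332e-02 -9.99684576e-01 -7.66005048e-04  8.57795349e-03]
 [-9.93795936e-01  2.50381973e-02 -1.08363862e-01  5.26030733e-01]
 [ 1.08348861e-01 -1.95900893e-03 -9.94111003e-01  1.07471438e+00]
 [ 0.00000000e+00  0.00000000e+00  0.00000000e+00  1.00000000e+00]]
side [[448.21590136   0.         317.09487056]
 [  0.         448.21590136 240.4045517 ]
 [  0.           0.           1.        ]] [[-0.84906296 -0.52789031  0.02058913  0.43008882]
 [-0.2857474   0.42612033 -0.85835301  0.21980368]
 [ 0.44434278 -0.73467904 -0.51264627  0.74915728]
 [ 0.          0.          0.          1.        ]]
{'clock': 0.1, 'qpos': array([-1.26602844e+00,  2.76537374e-01,  1.50596204e+00, -2.82478713e-05,
        1.36074008e+00, -1.21009307e-01]), 'qd': array([-0.00097101, -0.00176923, -0.00479812,  0.00131455,  0.0025907 ,
        0.00068629]), 'effort': array([ 1.33948412e-03, -4.17697871e+01, -2.46404457e+01, -1.03883219e-04,
        5.76206949e-03, -7.70677900e-06]), 'position': array([ 0.23733259, -0.52322673,  0.23054076]), 'ee_rot': array([-8.18681453e-04,  9.77423722e-01,  2.11286983e-01, -8.93018040e-05]), 'contact_force': array([-0.21235549,  0.53083985, -0.68157358]), 'moment': array([-0.01236201, -0.02412295,  0.02461283]), 'width': 0.08537885259266702}
```

View pics/top0.png

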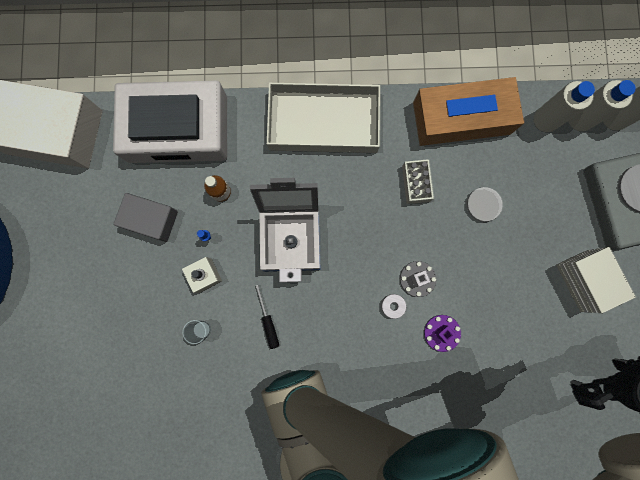

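View pics/side0.png

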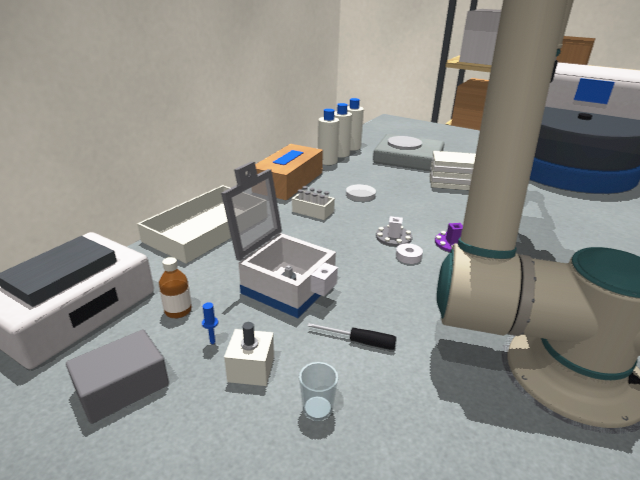

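Top view: housing around (290,240), wheel (419,279), stand with dark-gripped pin (199,275), and a purple wheel at (443,333) and a blue pin at (203,236) as look-alikes. Next, zoomed crops.

```bash
cat > h.py <<'E'
import numpy as np, cv2
from rig import *
def ray(n,u,v,z):
    c=calibration(n);T=c["world_to_cam"];R=T[:3,:3];t=T[:3,3]
    o=-R.T@t; d=R.T@np.linalg.inv(c["mtx"])@np.array([u,v,1.]); return o+d*(z-o[2])/d[2]
def proj(n,p):
    c=calibration(n);T=c["world_to_cam"];q=c["mtx"]@(T[:3,:3]@np.asarray(p,float)+T[:3,3]);return q[:2]/q[2]
def tri(a,b):
    A=[];B=[]
    for n,(u,v) in(("top",a),("side",b)):
        c=calibration(n);P=c["mtx"]@c["world_to_cam"][:3]
        for k,w in((0,u),(1,v)):
            r=w*P[2]-P[k];A.append(r[:3]);B.append(-r[3])
    return np.linalg.lstsq(np.array(A),np.array(B),rcond=None)[0]
def crop(src,out,x,y,w,h,s):
    im=cv2.imread(src)[y:y+h,x:x+w];cv2.imwrite(out,cv2.resize(im,None,fx=s,fy=s,interpolation=cv2.INTER_CUBIC))
def yaw(): 
    from scipy.spatial.transform import Rotation as R
    s=get_state();q=s["ee_rot"];return R.from_quat(np.r_[q[1:],q[0]])
E
python3 - <<'E'
from h import *
crop("pics/top0.png","pics/c1.png",240,170,100,120,5)
crop("pics/top0.png","pics/c2.png",380,250,70,60,10)
crop("pics/top0.png","pics/c3.png",170,225,70,75,8)
crop("pics/side0.png","pics/c4.png",215,155,130,160,4)
E
```

```text
(no output)
```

View pics/c1.png

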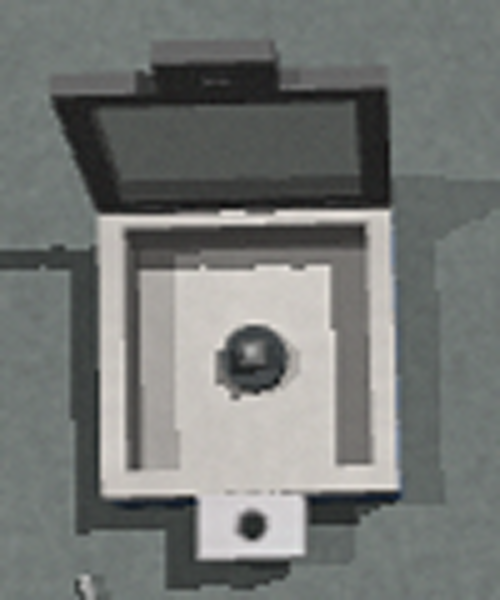

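View pics/c2.png

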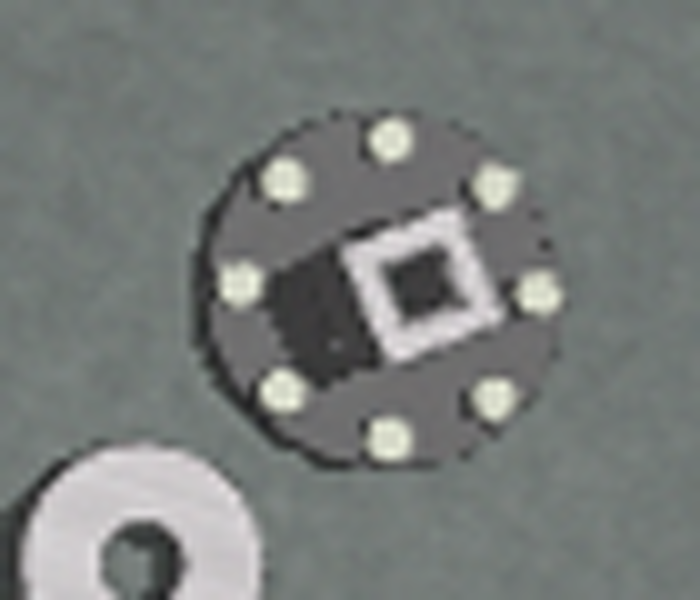

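View pics/c3.png

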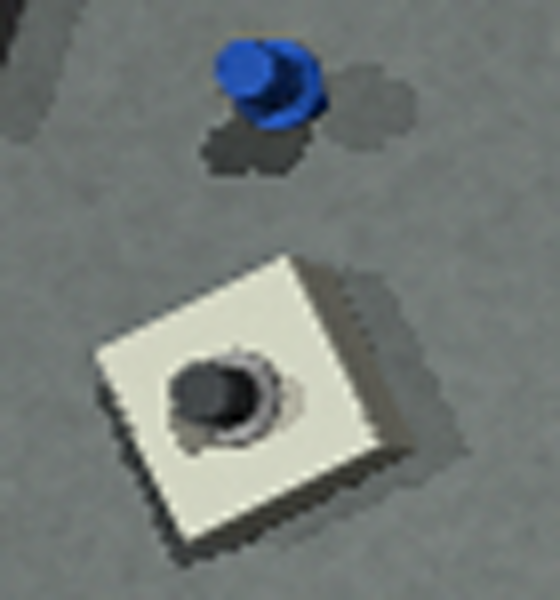

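View pics/c4.png

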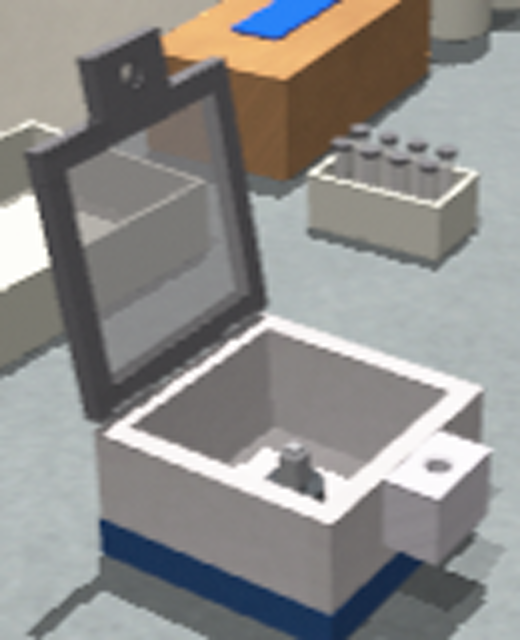

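```bash
python3 - <<'E'
from h import *
def P(x0,y0,s,pts,z): return np.array([ray("top",x0+(u+.5)/s-.5,y0+(v+.5)/s-.5,z)[:2] for u,v in pts])
np.set_printoptions(precision=4,suppress=True)
h=P(240,170,5,[(99,213),(391,211),(399,494),(101,496)],.075)
print("housing",h,h.mean(0),np.linalg.norm(h-np.roll(h,1,0),axis=1))
y=[np.arctan2(*(h[a]-h[b])[::-1]) for a,b in((0,3),(1,2))]; print("yaw x edges",y, "y edges",[np.arctan2(-(h[a]-h[b])[0],(h[a]-h[b])[1]) for a,b in((0,1),(3,2))])
print("hole top",P(240,170,5,[(251,524)],.074))
b=P(240,170,5,[(199,494),(305,494),(305,557),(197,557)],.074);print("block",b,b.mean(0))
print("shaft top",P(240,170,5,[(256,351)],.053),"shoulder",P(240,170,5,[(256,360)],.030))
w=P(380,250,10,[(340,247),(460,206),(506,318),(392,362)],.05)
print("hub",w,w.mean(0),np.linalg.norm(w-np.roll(w,1,0),axis=1),[np.degrees(np.arctan2(*(w[a]-w[c])[::-1])) for a,c in((0,3),(1,2),(0,1),(3,2))])
c=P(380,250,10,[(391,139),(285,180),(240,284),(285,390),(391,440),(495,400),(540,293),(495,186)],.014);print("caps",c.mean(0))
s=P(170,225,8,[(96,354),(290,256),(382,440),(187,543)],.055);print("stand",s,s.mean(0),np.linalg.norm(s-np.roll(s,1,0),axis=1))
print("grip top",P(170,225,8,[(205,395)],.095),"collar",P(170,225,8,[(232,398)],.06))
# side
def S(x0,y0,s,u,v,z): return ray("side",x0+(u+.5)/s-.5,y0+(v+.5)/s-.5,z)[:2]
print("hole side",S(215,155,4,439,466,.074))
print("hsg side corners",[S(215,155,4,u,v,.075) for u,v in((100,430),(266,316),(482,388),(332,524))])
print("tongue hole tri",tri((240+215/5,170+80/5),(215+130/4,155+75/4)))
cr=lambda x,y,w,h,s,o:crop("pics/side0.png",o,x,y,w,h,s)
cr(370,205,90,60,8,"pics/c5.png"); cr(210,310,80,90,6,"pics/c6.png")
E
```

```text
housing [[ 0.5998  0.1395]
 [ 0.5973  0.0004]
 [ 0.4624 -0.0001]
 [ 0.465   0.1399]] [0.5311 0.0699] [0.1348 0.1391 0.1349 0.14  ]
yaw x edges [np.float64(-0.003281024384321459), np.float64(0.003467893781103067)] y edges [np.float64(-0.018301120589277287), np.float64(-0.01843594835662356)]
hole top [[0.4501 0.0698]]
block [[0.4648 0.094 ]
 [0.4636 0.0441]
 [0.434  0.0447]
 [0.4353 0.0953]] [0.4494 0.0695]
shaft top [[0.5344 0.0673]] shoulder [[0.5326 0.0689]]
hub [[ 0.444  -0.2257]
 [ 0.4531 -0.255 ]
 [ 0.426  -0.2647]
 [ 0.4162 -0.2369]] [ 0.4348 -0.2456] [0.0299 0.0307 0.0288 0.0295] [np.float64(21.84314005913052), np.float64(19.640466524343996), np.float64(107.26559539568684), np.float64(109.41189417911468)]
caps [ 0.4346 -0.2452]
stand [[0.4708 0.3299]
 [0.4987 0.272 ]
 [0.4429 0.2443]
 [0.4138 0.3024]] [0.4566 0.2872] [0.0633 0.0644 0.0623 0.0649]
grip top [[0.4558 0.286 ]] collar [[0.4564 0.2878]]
hole side [0.4476 0.0713]
hsg side corners [array([0.601 , 0.1379]), array([0.5991, 0.0024]), array([0.4645, 0.0006]), array([0.4636, 0.139 ])]
tongue hole tri [0.6246 0.07   0.2312]
```

View pics/c5.png

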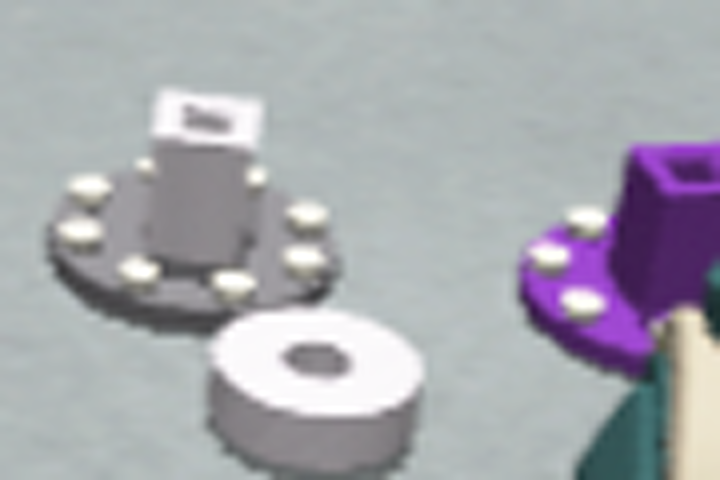

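View pics/c6.png

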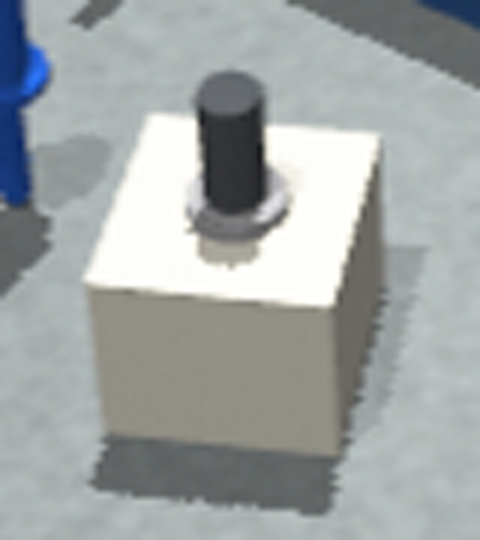

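```bash
cat >> h.py <<'E'
def go(x,y,z,ang=None):
    """remaining delta: tool yaw change deg (about tool z), shift in current tool axes after turn, mm"""
    s=get_state();R=yaw().as_matrix();p=s["position"]
    a=np.degrees(np.arctan2(R[1,0],R[0,0]))
    d=0 if ang is None else ang-a
    b=np.radians(a+d);dx,dy,dz=(np.array([x,y,z])-p)*1000
    c=np.radians(a)
    print("pos",p.round(4),"xang",round(a,2),"tilt",np.degrees(R[:2,2]).round(2),"wz",round(-d,1),
     "shift(after turn)",np.round([dx*np.cos(b)+dy*np.sin(b),dx*np.sin(b)-dy*np.cos(b),-dz],1),
     "shift(before turn)",np.round([dx*np.cos(c)+dy*np.sin(c),dx*np.sin(c)-dy*np.cos(c),-dz],1),"F",s["contact_force"].round(1),"w",round(s["width"],4),"t",round(s["clock"],2))
E
python3 - <<'E'
from h import *
f=lambda x0,y0,s,u,v,z: ray("side",x0+(u+.5)/s-.5,y0+(v+.5)/s-.5,z)
print("hub side",f(370,205,8,207.5,119,.05),"grip top side",f(210,310,6,231,92,.095))
print([f(370,205,8,u,v,.05) for u,v in((157,88),(265,97),(258,150),(150,140))])
print("stand side",np.mean([f(210,310,6,u,v,.055) for u,v in((150,114),(381,133),(333,304),(87,284))],0))
print("spacer",ray("top",393.7,306.5,.02))
go(.4345,-.2455,.25,110.6)
E
```

```text
hub side [ 0.43394    -0.24442538  0.05      ] grip top side [0.45570722 0.28727663 0.095     ]
[array([ 0.455229 , -0.2545853,  0.05     ]), array([ 0.42487611, -0.26792677,  0.05      ]), array([ 0.41328882, -0.23456985,  0.05      ]), array([ 0.44305192, -0.22206408,  0.05      ])]
stand side [0.45637955 0.28701856 0.055     ]
spacer [ 0.36745793 -0.17960078  0.02      ]
pos [ 0.2373 -0.5232  0.2305] xang 24.4 tilt [-0.03  0.09] wz -86.2 shift(after turn) [190.6 282.3 -19.5] shift(before turn) [ 294.3 -171.5  -19.5] F [-0.2  0.5 -0.7] w 0.0854 t 0.1
```

Call:
drive_tool(targets=[0,0,0,42,-24.5,-2,0.75,0,0,0,42,-24.5,-2,0.75,0,0,0,42,-24.5,-2,0.75,0,0,0,42,-24.5,-2,0.75,0,0,0,42,-24.5,-2,0.75,0,0,0,42,-24.5,-2,0.75,0,0,0,42,-24.5,-2,0.75], grip_force=60)

```text
clock: 0.98
position: [0.435, -0.2446, 0.2451]
ee_rot: [-0.0, 0.977, 0.211, -0.0]
contact_force: [1.0, -0.8, -0.1]
width: 0.0637
```

Call:
drive_tool(targets=[0,0,-10.6,0,0,15,0.75,0,0,-10.6,0,0,15,0.75,0,0,-10.6,0,0,15,0.75,0,0,-10.6,0,0,15,0.75,0,0,-10.6,0,0,15,0.75,0,0,-10.6,0,0,10,0.75,0,0,-10.6,0,0,10,0.75,0,0,-10.6,0,0,10,0.75,0,0,-1.8,0,0,5,0.75,0,0,0,0,0,0,0.75])

```text
clock: 2.22
position: [0.4342, -0.2459, 0.1349]
ee_rot: [-0.0, 0.567, 0.823, 0.0]
contact_force: [0.6, 0.5, -0.0]
width: 0.064
```

```bash
python3 - <<'E'
from h import *
go(.4343,-.2452,.02,111)
im=get_image("side");cv2.imwrite("pics/s1.png",im[:,:,::-1])
crop("pics/s1.png","pics/s1c.png",330,120,160,150,4)
E
```

```text
pos [ 0.4342 -0.2459  0.1349] xang 110.87 tilt [-0.05  0.03] wz -0.1 shift(after turn) [  0.6   0.4 114.9] shift(before turn) [  0.6   0.4 114.9] F [ 0.6  0.5 -0. ] w 0.064 t 2.23
```

View pics/s1c.png

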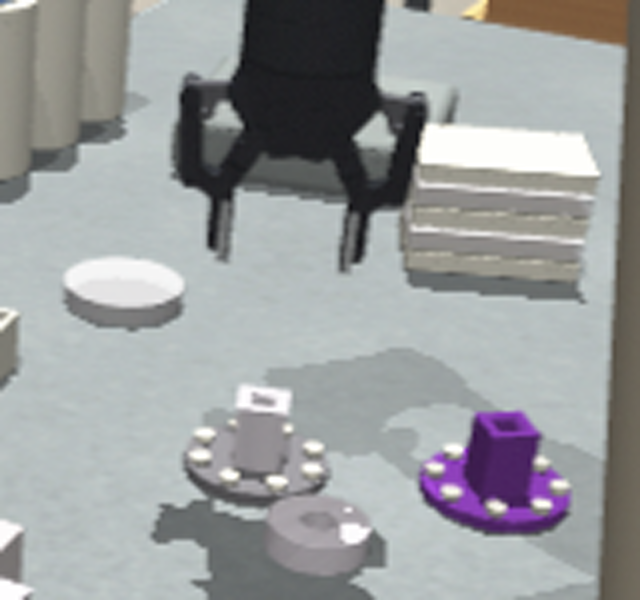

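The open fingers are above the wheel hub (crop 262,400), aligned with it. Descending to grip it.

Call:
drive_tool(targets=[0,0,0,0.5,0.4,35,0.75,0,0,0,0,0,35,0.75,0,0,0,0,0,28,0.75,0,0,0,0,0,15,0.75,0,0,0,0,0,0,0,0,0,0,0,0,0,0,0,0,0,0,0,0,0,0,0,0,0,0,0,0,0,0,0,0,0,0,0], grip_force=60)

```text
clock: 3.4
position: [0.4354, -0.246, 0.0233]
ee_rot: [0.001, 0.567, 0.824, -0.0]
contact_force: [0.3, 0.2, 6.1]
width: 0.0288
```

Call:
drive_tool(targets=[0,0,0,0,0,-30,0,0,0,0,0,0,-40,0,0,0,0,0,0,-40,0,0,0,0,0,0,-25,0,0,0,0,0,0,0,0,0,0,0,0,0,0,0])

```text
clock: 4.15
position: [0.4336, -0.2447, 0.1559]
ee_rot: [-0.001, 0.566, 0.824, 0.0]
contact_force: [-0.2, 1.4, -2.1]
width: 0.0295
```

```bash
python3 - <<'E'
from h import *
go(.534,.069,.155,89.5)
for n in("top","side"):cv2.imwrite(f"pics/{n}2.png",get_image(n)[:,:,::-1])
for n in("top","side"):print(proj(n,[.434,-.246,.15]))
crop("pics/top2.png","pics/t2c.png",380,220,120,100,5)
crop("pics/side2.png","pics/s2c.png",330,100,160,150,4)
E
```

```text
pos [ 0.4336 -0.2447  0.1559] xang 110.99 tilt [-0.13  0.09] wz 21.5 shift(after turn) [314.6  97.6   0.9] shift(before turn) [256.9 206.1   0.9] F [-0.2  1.4 -2.1] w 0.0295 t 4.15
[432.52643832 276.77204042]
[400.47132262 181.35196662]
```

View pics/s2c.png

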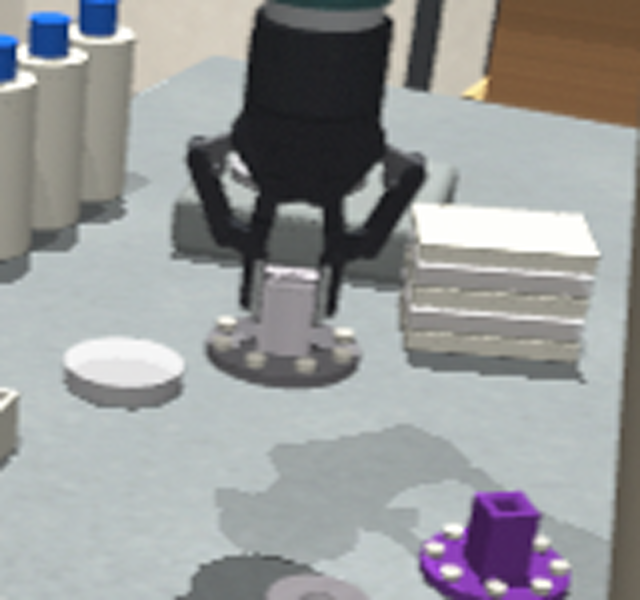

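Call:
drive_tool(targets=[0,0,0,36.7,29.4,0,0,0,0,0,36.7,29.4,0,0,0,0,0,36.7,29.4,0,0,0,0,0,36.7,29.4,0,0,0,0,0,36.7,29.4,0,0,0,0,0,36.7,29.4,0,0,0,0,0,36.7,29.4,0,0,0,0,7.2,0,0,5,0,0,0,7.2,0,0,5,0,0,0,7.1,0,0,5,0,0,0,0,0,0,0,0,0,0,0,0,0,0,0])

```text
clock: 5.75
position: [0.5344, 0.0681, 0.1417]
ee_rot: [-0.0, 0.71, 0.705, -0.0]
contact_force: [0.1, 0.1, -1.8]
width: 0.0292
```

```bash
python3 - <<'E'
from h import *
go(.534,.069,.155,89.5)
for n in("top","side"):cv2.imwrite(f"pics/{n}3.png",get_image(n)[:,:,::-1])
crop("pics/top3.png","pics/t3c.png",240,170,100,120,5)
crop("pics/side3.png","pics/s3c.png",215,100,160,190,4)
E
```

```text
pos [0.5344 0.0681 0.1417] xang 89.59 tilt [-0.07 -0.  ] wz 0.1 shift(after turn) [  0.9  -0.4 -13.3] shift(before turn) [  0.9  -0.4 -13.3] F [ 0.1  0.1 -1.8] w 0.0292 t 5.75
```

View pics/t3c.png

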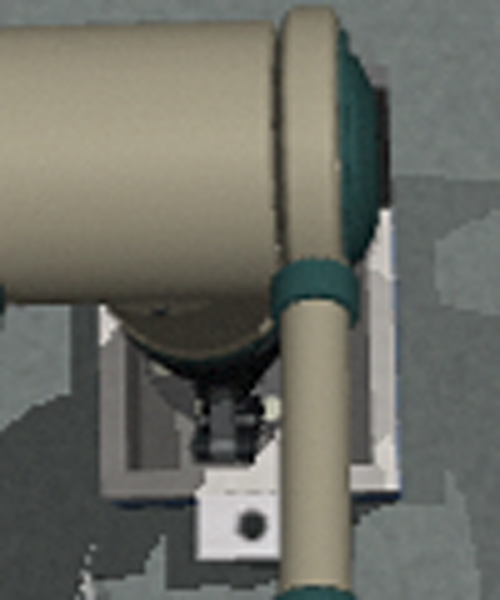

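View pics/s3c.png

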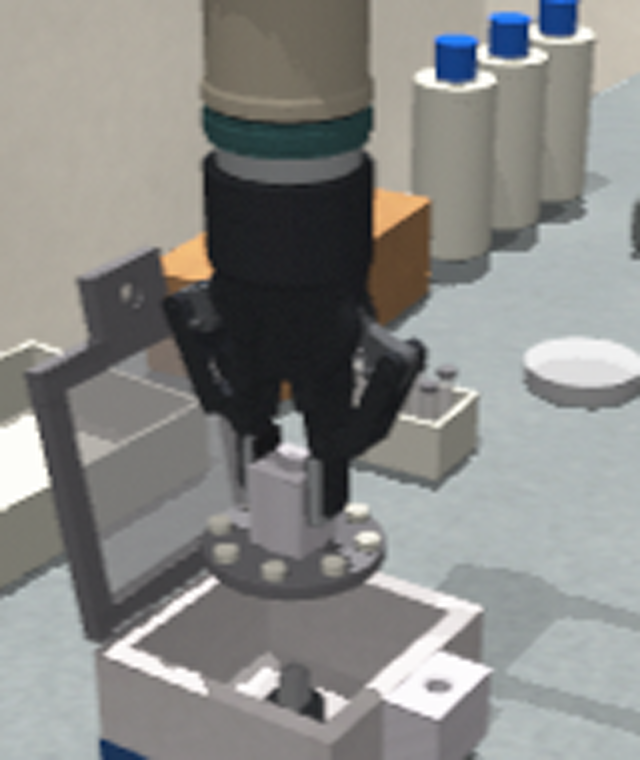

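```bash
python3 - <<'E'
from h import *
f=lambda u,v,z: ray("side",215+(u+.5)/4-.5,100+(v+.5)/4-.5,z).round(4)
print(f(295,530.5,.1325),f(291.5,532.5,.1325),"disc upper ellipse",f(294,541,.1275), "shaft top",f(297,668,.053),f(297,664,.053))
E
python3 - <<'E'
from h import *
# shaft top detail from initial side image
crop("pics/side0.png","pics/c7.png",262,250,60,50,12)
E
```

```text
[0.5313 0.0704 0.1325] [0.5316 0.0729 0.1325] disc upper ellipse [0.5309 0.0719 0.1275] shaft top [0.5307 0.0712 0.053 ] [0.5328 0.0682 0.053 ]
```

View pics/c7.png

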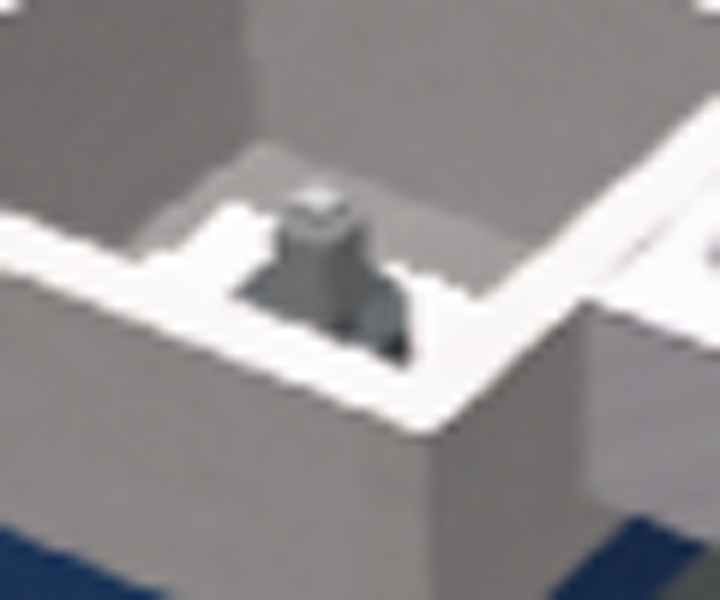

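```bash
python3 - <<'E'
from h import *
f=lambda u,v,z: ray("side",262+(u+.5)/12-.5,250+(v+.5)/12-.5,z).round(4)
n=np.array([.855,.518])
for nm,p in(("shaft",f(322,203,.053)[:2]),("hole",np.array([.4476,.0713])),("holetop",np.array([.4501,.0698])),("wheel",np.array([.5313,.0715])),("tcp",np.array([.5344,.0681])),("est",np.array([.534,.069]))): print(nm,p,p@n)
for n in("top","side"):
  print(n,proj(n,[.5344,.0685,.1325]),proj(n,[.534,.069,.053]))
E
```

```text
shaft [0.5319 0.0712] 0.49165610000000004
hole [0.4476 0.0713] 0.4196314
holetop [0.4501 0.0698] 0.4209919
wheel [0.5313 0.0715] 0.49129849999999997
tcp [0.5344 0.0681] 0.4921878
est [0.534 0.069] 0.492312
top [287.88121373 235.6507229 ] [290.10259712 239.9652847 ]
side [287.63087257 231.40152251] [288.1647001  265.62504472]
```

The held wheel and the shaft agree to about 0.5 mm in the side view. Lowering it.

Call:
drive_tool(targets=[0,0,0,0.2,0,25,0,0,0,0,0.2,0,20,0,0,0,0,0,0,15,0,0,0,0,0,0,8,0,0,0,0,0,0,6,0,0,0,0,0,0,4,0,0,0,0,0,0,0,0])

```text
clock: 6.72
position: [0.5348, 0.0685, 0.0643]
ee_rot: [0.0, 0.71, 0.704, 0.0]
contact_force: [0.4, -0.2, -2.1]
width: 0.0293
```

Call:
drive_tool(targets=[0,0,0,0,0,4,0,0,0,0,0,0,3,0,0,0,0,0,0,1,0,0,0,0,0,0,1,0,0,0,0,0,0,0,0])

```text
clock: 7.35
position: [0.5347, 0.0685, 0.0553]
ee_rot: [0.0, 0.71, 0.704, -0.0]
contact_force: [-0.7, 0.0, -1.3]
width: 0.029
```

```bash
python3 - <<'E'
from h import *
go(.534,.069,.0535,89.5)
for n in("top","side"):cv2.imwrite(f"pics/{n}4.png",get_image(n)[:,:,::-1])
crop("pics/side4.png","pics/s4c.png",215,100,160,190,4)
E
```

```text
pos [0.5347 0.0685 0.0553] xang 89.5 tilt [-0.   -0.01] wz -0.0 shift(after turn) [ 0.5 -0.7  1.8] shift(before turn) [ 0.5 -0.7  1.8] F [-0.7  0.  -1.3] w 0.029 t 7.35
```

View pics/s4c.png

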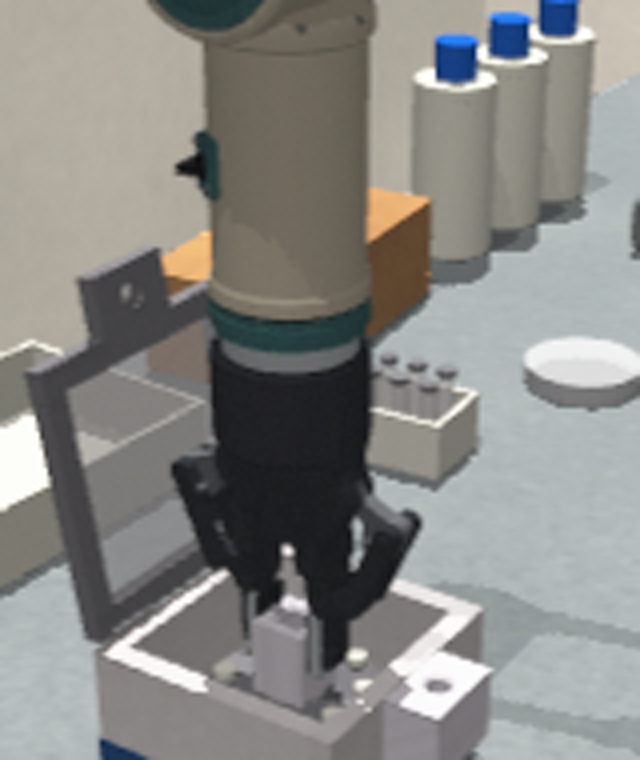

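Call:
drive_tool(targets=[0,0,0,0,0,1,0,0,0,0,0,0,1,0,0,0,0,0,0,0,0])

```text
clock: 7.82
position: [0.5348, 0.0685, 0.0534]
ee_rot: [0.0, 0.71, 0.704, 0.0]
contact_force: [-0.2, 0.5, -1.4]
width: 0.0294
```

Call:
drive_tool(targets=[0,0,0,0,0,1,0,0,0,0,0,0,1,0,0,0,0,0,0,0,0])

```text
clock: 8.2
position: [0.5348, 0.0685, 0.0531]
ee_rot: [0.0, 0.71, 0.704, 0.0]
contact_force: [-3.2, -0.3, 12.2]
width: 0.0294
```

Call:
drive_tool(targets=[0,0,0,0,0,0,0.55,0,0,0,0,0,0,0.55,0,0,0,0,0,0,0.55,0,0,0,0,0,-20,0.55,0,0,0,0,0,-40,0.55,0,0,0,0,0,-50,0.3,0,0,0,0,0,-60,0,0,0,0,0,0,-60,0,0,0,0,0,0,0,0])

```text
clock: 9.32
position: [0.5376, 0.0686, 0.2866]
ee_rot: [0.004, 0.71, 0.704, 0.004]
contact_force: [0.2, -0.5, -0.4]
width: -0.0001
```

```bash
python3 - <<'E'
from h import *
go(.69,.069,.29,89.5)
for n in("top","side"):cv2.imwrite(f"pics/{n}5.png",get_image(n)[:,:,::-1])
crop("pics/side5.png","pics/s5c.png",200,130,160,180,4)
E
```

```text
pos [0.5376 0.0686 0.2866] xang 89.5 tilt [ 0.65 -0.  ] wz 0.0 shift(after turn) [  1.8 152.4  -3.4] shift(before turn) [  1.8 152.4  -3.4] F [ 0.2 -0.5 -0.4] w -0.0001 t 9.32
```

View pics/s5c.png

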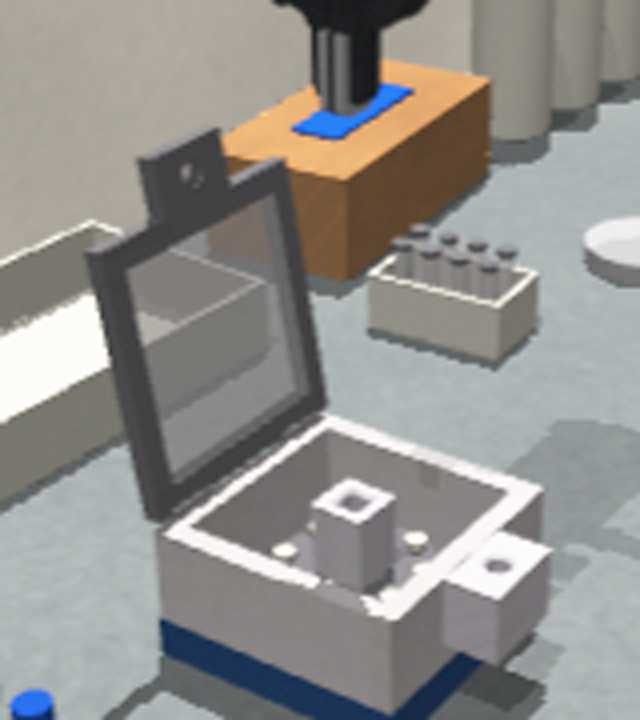

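The wheel is seated level, with the hub top at crop (355,500). Going over and behind the cover next.

Call:
drive_tool(targets=[0,0,0,0,40,0,0,0,0,0,0,50,0,0,0,0,0,0,60,0,0,0,0,0,0,5,0,0,0,0,0,0,0,20,0,0,0,0,0,0,35,0,0,0,0,0,0,35,0,0,0,0,0,0,5,0,0,0,0,0,0,0,0])

```text
clock: 10.55
position: [0.6891, 0.0672, 0.1861]
ee_rot: [-0.0, 0.71, 0.704, -0.0]
contact_force: [0.2, -0.1, -0.7]
width: -0.0001
```

```bash
python3 - <<'E'
from h import *
go(.57,.069,.19,89.5)
for n in("top","side"):cv2.imwrite(f"pics/{n}6.png",get_image(n)[:,:,::-1])
crop("pics/side6.png","pics/s6c.png",200,100,160,180,4)
E
```

```text
pos [0.6891 0.0672 0.1861] xang 89.5 tilt [-0.07 -0.01] wz -0.0 shift(after turn) [   0.8 -119.1   -3.9] shift(before turn) [   0.8 -119.1   -3.9] F [ 0.2 -0.1 -0.7] w -0.0001 t 10.55
```

View pics/s6c.png

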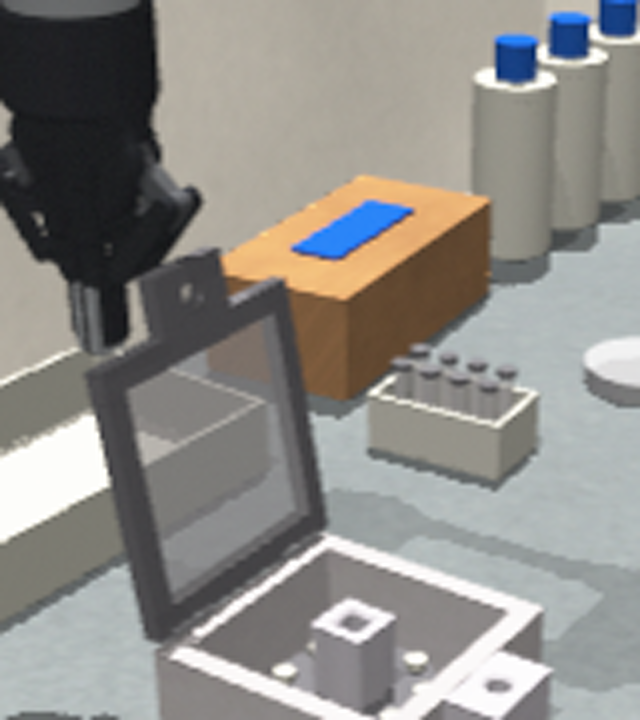

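Fingers are behind the cover frame. I'll raise them slightly so only the fingertips touch, then pull forward.

Call:
drive_tool(targets=[0,0,0,0,-14,-18,0,0,0,0,0,-14,0,0,0,0,0,0,-12,0,0,0,0,0,0,-12,0,0,0,0,0,0,-12,0,0,0,0,0,0,-12,0,0,0,0,0,0,-12,0,0,0,0,0,0,-12,0,0,0,0,0,0,-12,0,0,0,0,0,0,-8,0,0])

```text
clock: 11.9
position: [0.5682, 0.0684, 0.2039]
ee_rot: [-0.001, 0.71, 0.704, -0.0]
contact_force: [-0.2, 0.0, -0.9]
width: -0.0
```

```bash
python3 - <<'E'
from h import *
go(.57,.069,.2,89.5)
for n in("side",):cv2.imwrite(f"pics/{n}7.png",get_image(n)[:,:,::-1])
crop("pics/side7.png","pics/s7c.png",200,100,160,180,4)
E
```

```text
pos [0.5682 0.0684 0.2039] xang 89.5 tilt [-0.08  0.01] wz -0.0 shift(after turn) [0.7 1.8 3.9] shift(before turn) [0.7 1.8 3.9] F [-0.2  0.  -0.9] w -0.0 t 11.9
```

View pics/s7c.png

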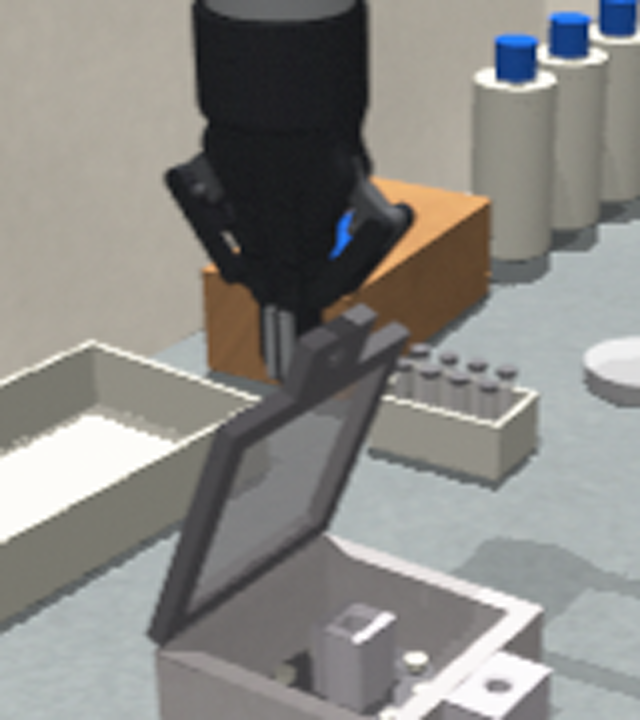

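Call:
drive_tool(targets=[0,0,0,0,0,-30,0.3,0,0,0,20,0,-20,0.6,0,0,0,40,-20,0,0.6,0,0,0,40,-30,0,0.6,0,0,0,40,-30,0,0.6,0,0,0,40,-20,0,0.6,0,0,0,39,-10,0,0.6,0,0,0,0,0,30,0.6,0,0,0,0,0,30,0.6,0,0,0,0,0,10,0.6,0,0,0,0,0,0,0.6])

```text
clock: 13.32
position: [0.4615, 0.288, 0.1838]
ee_rot: [-0.0, 0.71, 0.704, -0.001]
contact_force: [0.2, -0.9, 0.3]
width: 0.0514
```

```bash
python3 - <<'E'
from h import *
go(.456,.287,.066,89.5)
for n in("side","top"):cv2.imwrite(f"pics/{n}8.png",get_image(n)[:,:,::-1])
crop("pics/side8.png","pics/s8c.png",190,190,160,190,4)
E
```

```text
pos [0.4615 0.288  0.1838] xang 89.49 tilt [-0.07 -0.04] wz -0.0 shift(after turn) [ -1.1  -5.5 117.8] shift(before turn) [ -1.1  -5.5 117.8] F [ 0.2 -0.9  0.3] w 0.0514 t 13.32
```

View pics/s8c.png

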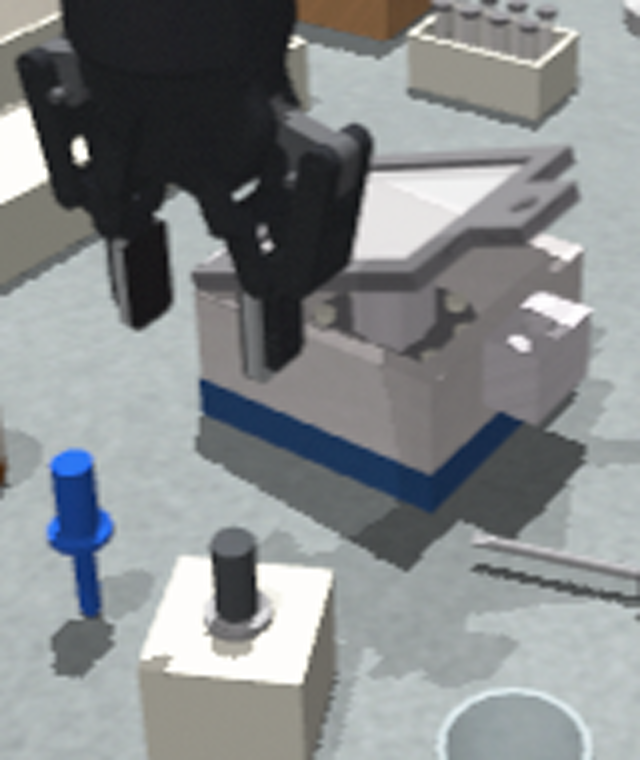

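View pics/top8.png

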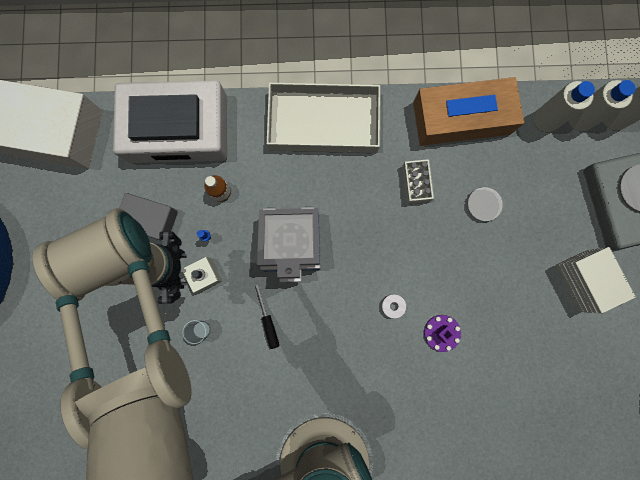

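Call:
drive_tool(targets=[0,0,0,-1,-5.3,30,0.6,0,0,0,0,0,35,0.6,0,0,0,0,0,30,0.6,0,0,0,0,0,15,0.6,0,0,0,0,0,7,0.6,0,0,0,0,0,0,0.6], grip_force=80)

```text
clock: 14.18
position: [0.4569, 0.2874, 0.0678]
ee_rot: [0.0, 0.71, 0.704, 0.001]
contact_force: [0.6, -0.6, -0.6]
width: 0.051
```

```bash
python3 - <<'E'
from h import *
go(.456,.287,.066,89.5)
for n in("side","top"):cv2.imwrite(f"pics/{n}9.png",get_image(n)[:,:,::-1])
crop("pics/side9.png","pics/s9c.png",190,190,160,190,4)
E
```

```text
pos [0.4569 0.2874 0.0678] xang 89.49 tilt [0.06 0.02] wz -0.0 shift(after turn) [-0.5 -0.9  1.8] shift(before turn) [-0.5 -0.9  1.8] F [ 0.6 -0.6 -0.6] w 0.051 t 14.18
```

View pics/s9c.png

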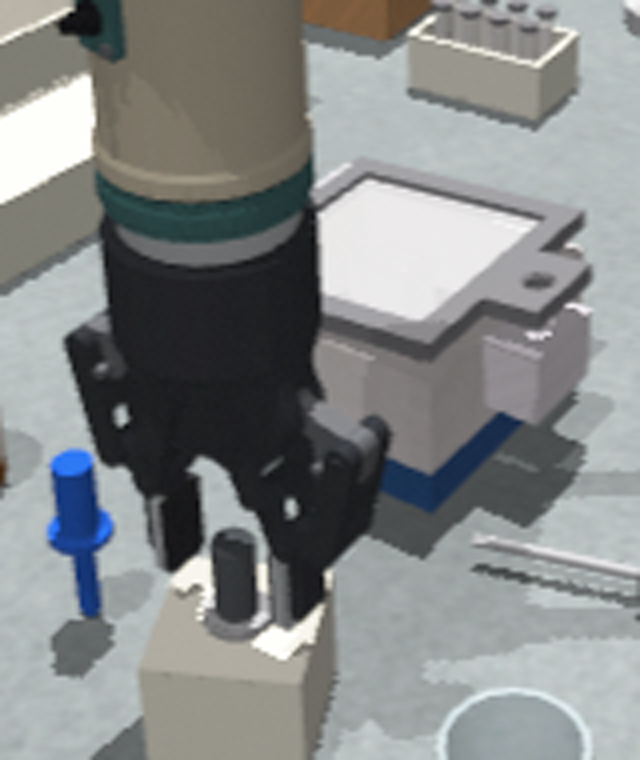

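The fingers straddle the pin's grip and the cover rests on the wheel. Closing and lifting.

Call:
drive_tool(targets=[0,0,0,0,-0.5,2,0,0,0,0,0,0,0,0,0,0,0,0,0,0,0,0,0,0,0,0,0,0,0,0,0,0,0,0,0,0,0,0,0,0,0,0,0,0,0,0,0,-10,0,0,0,0,0,0,-20,0,0,0,0,0,0,-25,0,0,0,0,0,0,-25,0,0,0,0,0,0,-5,0,0,0,0,0,0,0,0], grip_force=80)

```text
clock: 15.78
position: [0.4555, 0.2871, 0.15]
ee_rot: [-0.0, 0.71, 0.704, -0.0]
contact_force: [0.1, 0.2, -1.2]
width: 0.0161
```

```bash
python3 - <<'E'
from h import *
go(.4495,.0698,.165,89.5)
for n in("side","top"):cv2.imwrite(f"pics/{n}10.png",get_image(n)[:,:,::-1])
crop("pics/side10.png","pics/s10c.png",190,190,160,190,4)
E
```

```text
pos [0.4555 0.2871 0.15  ] xang 89.49 tilt [-0.03 -0.01] wz -0.0 shift(after turn) [-217.3   -4.1  -15. ] shift(before turn) [-217.3   -4.1  -15. ] F [ 0.1  0.2 -1.2] w 0.0161 t 15.78
```

View pics/s10c.png

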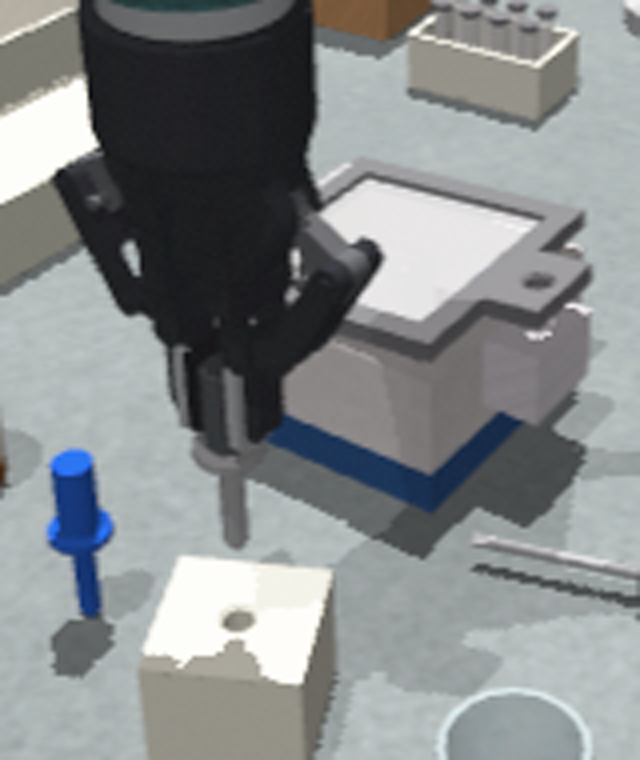

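Call:
drive_tool(targets=[0,0,0,-10,0,-25,0,0,0,0,-35,0,0,0,0,0,0,-45,-1,0,0,0,0,0,-45,-1,0,0,0,0,0,-45,-1,0,0,0,0,0,-37,-1,0,0,0,0,0,0,0,0,0,0,0,0,0,0,0,0])

```text
clock: 16.88
position: [0.4495, 0.0706, 0.1746]
ee_rot: [-0.001, 0.71, 0.704, -0.0]
contact_force: [0.8, -0.1, -0.6]
width: 0.0157
```

```bash
python3 - <<'E'
from h import *
go(.4495,.0698,.165,89.5)
for n in("side","top"):cv2.imwrite(f"pics/{n}11.png",get_image(n)[:,:,::-1])
crop("pics/side11.png","pics/s11c.png",270,190,90,90,8)
crop("pics/top10.png","pics/t10c.png",260,240,60,60,10)
E
```

```text
pos [0.4495 0.0706 0.1746] xang 89.46 tilt [-0.08  0.04] wz -0.0 shift(after turn) [-0.8 -0.   9.6] shift(before turn) [-0.8 -0.   9.6] F [ 0.8 -0.1 -0.6] w 0.0157 t 16.88
```

View pics/s11c.png

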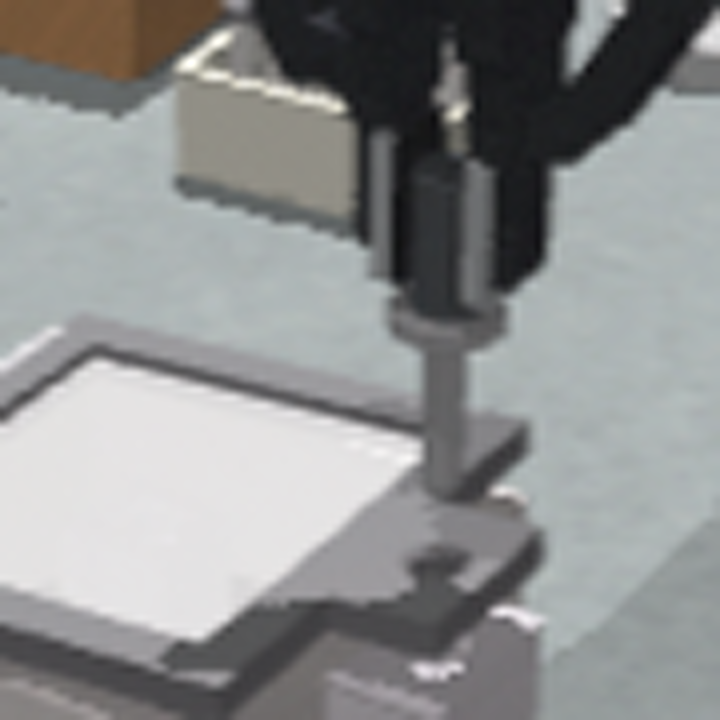

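View pics/t10c.png

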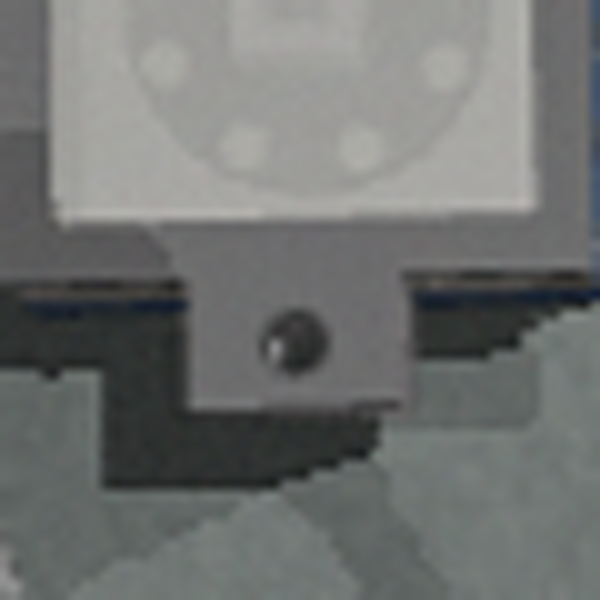

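```bash
python3 - <<'E'
from h import *
n=np.array([.855,.518])
h=ray("top",289.15,273.85,.099);print("hole top",h)
s=ray("side",190+541.5/4-.5,190+281.5/4-.5,.099);print("hole side",s,s[:2]@n)
p=ray("side",270+444.5/8-.5,190+492/8-.5,.1186);print("tip side",p,p[:2]@n)
print(np.array([.4495,.0706])@n,h[:2]@n, proj("side",[.4495,.0706,.1186]),proj("side",[.4495,.0706,.13]))
E
```

```text
hole top [0.4503744  0.06950116 0.099     ]
hole side [0.44798614 0.07023464 0.099     ] 0.4194096939417619
tip side [0.44833339 0.0701001  0.1186    ] 0.4196369007990396
0.4208933 0.42107171248906144 [324.38869059 250.93358383] [324.5667179  245.72587736]
```

Pin and cover hole line up within 1 mm in both views. Inserting.

Call:
drive_tool(targets=[0,0,0,-0.6,0,8,0,0,0,0,0,0,8,0,0,0,0,0,0,5,0,0,0,0,0,0,5,0,0,0,0,0,0,5,0,0,0,0,0,0,0,0])

```text
clock: 17.73
position: [0.4497, 0.0696, 0.1439]
ee_rot: [-0.0, 0.71, 0.704, -0.0]
contact_force: [0.3, -0.4, -2.0]
width: 0.0157
```

Call:
drive_tool(targets=[0,0,0,0,0,5,0,0,0,0,0,0,5,0,0,0,0,0,0,5,0,0,0,0,0,0,5,0,0,0,0,0,0,0,0])

```text
clock: 18.35
position: [0.4497, 0.0697, 0.1238]
ee_rot: [-0.0, 0.71, 0.704, -0.0]
contact_force: [-0.2, 0.5, -0.8]
width: 0.0154
```

```bash
python3 - <<'E'
from h import *
go(.4495,.0698,.096,89.5)
for n in("side",):cv2.imwrite(f"pics/{n}12.png",get_image(n)[:,:,::-1])
crop("pics/side12.png","pics/s12c.png",270,190,90,90,8)
E
```

```text
pos [0.4497 0.0697 0.1238] xang 89.5 tilt [-0.05 -0.01] wz -0.0 shift(after turn) [ 0.1 -0.2 27.8] shift(before turn) [ 0.1 -0.2 27.8] F [-0.2  0.5 -0.8] w 0.0154 t 18.35
```

View pics/s12c.png

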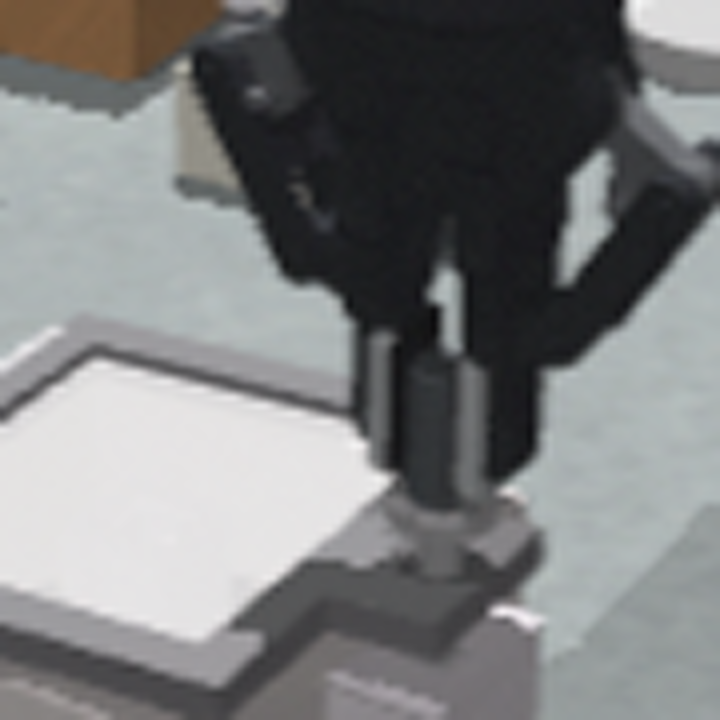

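Call:
drive_tool(targets=[0,0,0,0,0,5,0,0,0,0,0,0,5,0,0,0,0,0,0,4,0,0,0,0,0,0,3,0,0,0,0,0,0,0,0])

```text
clock: 19.02
position: [0.4495, 0.0697, 0.1072]
ee_rot: [-0.0, 0.71, 0.704, -0.0]
contact_force: [-1.7, 1.0, 3.0]
width: 0.016
```

Call:
drive_tool(targets=[0,0,0,0,0,3,0,0,0,0,0,0,3,0,0,0,0,0,0,2,0,0,0,0,0,0,1,0,0,0,0,0,0,0,0])

```text
clock: 19.65
position: [0.4496, 0.0697, 0.0982]
ee_rot: [-0.0, 0.71, 0.704, -0.0]
contact_force: [-2.9, 0.1, 4.4]
width: 0.0154
```

Call:
drive_tool(targets=[0,0,0,0,0,1,0,0,0,0,0,0,1,0,0,0,0,0,0,0,0], grip_force=110)

```text
clock: 20.02
position: [0.4497, 0.0697, 0.0965]
ee_rot: [-0.0, 0.71, 0.704, -0.0]
contact_force: [-4.5, -0.5, 6.7]
width: 0.015
```

Call:
drive_tool(targets=[0,0,0,0,0,1,0,0,0,0,0,0,1,0,0,0,0,0,0,0,0])

```text
clock: 20.4
position: [0.4497, 0.0697, 0.0958]
ee_rot: [0.0, 0.71, 0.704, 0.0]
contact_force: [-8.2, 0.1, 18.5]
width: 0.015
```

Call:
drive_tool(targets=[0,0,0,0,0,0.5,0,0,0,0,0,0,0,0,0,0,0,0,0,0,0,0,0,0,0,0,0,0])

```text
clock: 20.9
position: [0.4497, 0.0697, 0.0958]
ee_rot: [0.0, 0.71, 0.704, 0.0]
contact_force: [-8.3, 0.2, 20.9]
width: 0.0151
```

```bash
python3 - <<'E'
from h import *
go(.4495,.0698,.096,89.5)
for n in("side","top"):cv2.imwrite(f"pics/{n}13.png",get_image(n)[:,:,::-1])
crop("pics/side13.png","pics/s13c.png",220,180,140,140,5)
go(.4495,.0698,.096,89.5)
E
```

```text
pos [0.4497 0.0697 0.0958] xang 89.51 tilt [ 0.03 -0.01] wz 0.0 shift(after turn) [ 0.1 -0.2 -0.2] shift(before turn) [ 0.1 -0.2 -0.2] F [-8.3  0.2 20.9] w 0.0151 t 20.9
pos [0.4497 0.0697 0.0958] xang 89.51 tilt [ 0.03 -0.01] wz 0.0 shift(after turn) [ 0.1 -0.2 -0.2] shift(before turn) [ 0.1 -0.2 -0.2] F [-8.  -0.6 21.2] w 0.0151 t 21.0
```

View pics/s13c.png

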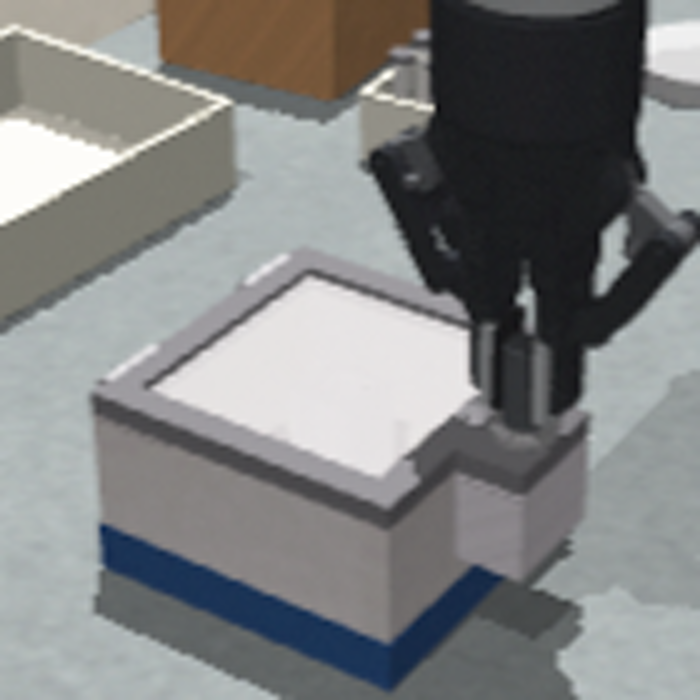

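View pics/top13.png

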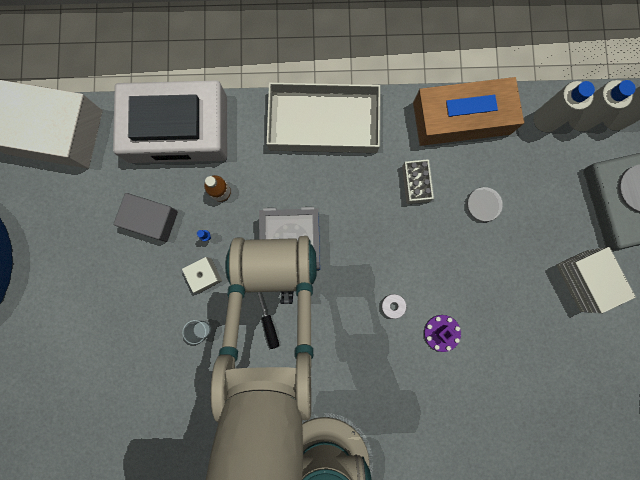

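```bash
python3 -c "
from rig import *
print(sign_off())
s=get_state();print(s['clock'],s['position'],s['contact_force'],s['width'])"
```

```text
the job is handed in; nothing more can be done
None
the job is handed in; nothing more can be done
```

I put the wheel down on its square shaft, swung the cover shut, and pushed the pin through the tongue into the block. I handed the job in at about 21 s, still gripping the pin and pressing it down.

- **Wheel:** it stopped at the shoulder with about 12 N of resistance. The hub looked upright and centred before the cover closed over it.
- **Cover:** the last side picture shows it lying flush on the housing. Resistance also rose sharply near the end of the push, as expected when the cover is fully down.
- **Pin:** the tool pointed straight down to within 0.05°. I worked out the pin tip to be about 34 mm below the block top, from the tool height. The push was about 21 N, with the grip set to 110 N on a 15 mm opening.
- **Other things on the bench:** the bottle, rack, beaker, spacer, screwdriver, dish, tipbox and both look-alikes appear where they started in the last top picture.

Two readings were off:
- **Position disagreement:** side-view positions differed from the top view by about 2 mm, so I lined up the wheel and pin by comparing things within the same view.
- **Sideways force:** a steady push of about 8 N towards the robot remained on the tool at the end. I left it, as the pin and cover looked right.

After hand-in the state could no longer be read, so nothing checks the final second. The hand-in itself gives no verdict.

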